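Time the tub labeller's pulley and lock it with its pin

TASK

The belt is off the tub labeller and its big timing pulley must be locked for the new one: turn the pulley until the line engraved on its rim faces the pointer, then take the timing pin from the wooden tool block and put it down the pulley's pin hole. The pointer only brings it close: ease the pulley gently a little further round, anticlockwise as it runs, until the pin drops fully home, and let go; never force the pin, and leave the other things alone.

Things in the scene. Friction and masses are not known exactly. Their poses are not given: they have to be found in the camera images.
- machine: Bench labeller for round tubs, fixed, white, 270 x 385 mm, grey deck 80 mm above the table, belt guard off. Origin on the table straight below the big pulley's shaft; x points from the shaft towards the pointer (roughly), y to the left, z up. From 100 mm out on the +y side stand motor pulley, idler, label reel and rollers, none higher than 155 mm.
- pulley_axis (a point): Shaft axis of the big 60-tooth aluminium timing pulley, at the height of the rim's top (132 mm over the table); x points to the engraved line and turns with it. Rim: radius 65.0 to 75.7 mm, bare inside for 24 mm below its top, down to the five spokes; hub radius 20. Pinch the rim from above, one finger inside, one outside. It turns stiffly (about 5 N at the rim) and stays where it is left.
- mark (a point): Middle of the line engraved on top of the pulley's rim: dark, radial, 2.6 mm wide, 8 mm long, 69 mm from the shaft axis, 132 mm over the table, on the same radius as the pin hole. At the start it stands 0.35 to 1.5 rad from the pointer, so that the pulley must turn anticlockwise seen from above.
- pointer_tip (a point): Tip of the fixed pointer, a pointed steel tab 16 mm wide on a bracket on the deck, 79.5 mm from the shaft axis, level with the rim's top; x points away from the shaft, y along the rim, z up. Line, tip and shaft in one straight line seen from above: the line faces the pointer. It is only a rough guide: the pin drops home a little further on, up to 0.12 rad anticlockwise past the pointer (6 mm at the pin hole).
- pin_hole (a point): Mouth of the pulley's pin hole: middle of the top face of a round boss (29 mm diameter) on one spoke, 50 mm from the shaft axis, 123 mm over the table. The hole, 11.2 mm wide, runs 24 mm straight down through the boss. 3 mm below the boss lies the fixed seat block (mostly hidden, top 96 mm over the table) with the bore, 11 mm wide and 14 mm deep, that the pin's tip must find.
- pin: Timing pin, steel, about 60 g: shank 10 mm wide, 39 mm long, then a knurled round head 20 mm wide, 42 mm tall. Origin at the shank's tip, z up to the head. Put in the pulley's hole, its tip rests on the seat block, shoulder 12 mm above the boss; when the pulley comes right it drops these 12 mm by its own weight. The pulley is then locked (1 to 2 mm play at the pin) and must not be turned on.
- pin_grip (a point): Middle of the timing pin's head, on its axis, 21 mm above the shoulder and 60 mm above the tip. At the start it is 73 mm over the table; in the pulley's hole but not home 156 mm, home 144 mm over the table.
- holder: Wooden tool block, fixed, 50 x 120 x 52 mm, origin at the middle of its underside, long along its own y axis; two holes 11.5 mm wide, 43 mm deep, at y = -32 and +32 mm. One holds the timing pin, its shoulder on the block, the other the nut driver: close the fingers along the block's x axis.
- driver: Nut driver with a black handle of 24 mm diameter and 69 mm height (thicker and taller than the pin's head), standing in the other hole of the tool block. Origin at the tip of its shank. A bystander.
- bolt_cup: Small clear cup with three bolts, 52 mm in diameter, 24 mm high, on the labeller's deck by its far right corner. Origin under its middle. A bystander.
- tub_single: One closed tub of candied fruit, 95 mm in diameter, 52 mm high, on the table. Origin under its middle. A bystander.
- screwdriver: Screwdriver lying on the table, 200 mm long, 26 mm thick, along its own x axis, origin under its middle. A bystander.
- spanner: Steel spanner lying flat on the table, 180 mm long, 38 mm wide, along its own x axis, origin under its middle. A bystander.
- belt_guard: The labeller's white sheet-metal belt guard, taken off and lying on the table, 130 x 240 x 40 mm, origin under its middle. A bystander.

How it is judged:
By the outcome, as a careful person would: the job done as asked, in the order asked, and still so for the second after the job is handed in, with the robot touching nothing.
It also fails if it takes over 72 s, if anything falls off the work surface, if the arm or the gripper's body presses on something with over 40 N, if the wrist force passes 120 N, or if a joint passes its speed limit or range.

ROBOT

A 6-joint arm with a two-finger parallel gripper is mounted at the origin on the work surface. World frame = base frame: x ahead of the robot, y to its left, z up, the work surface at z = 0. Lengths are in m, angles in rad, forces in N, time in s.
With the tool pointing down it reaches from about 0.375 to 0.9 m from the base axis. Payload 3.1 kg.
Tool frame: the origin (TCP) lies at the very end of the fingers, on their centre line; the grasp point (between the pads) lies 19 mm behind it (arm.grip_depth is the distance from the TCP to the grasp point, in m); z points along the fingers, y is the line along which they close (so a half turn about z gives the same grasp; the last joint's range is limited). The gripper opens to 87 mm and grips with 3 to 60 N. Pads are 19 mm wide; open, the fingers measure 117 mm over their backs; the gripper's body (75 mm by 190 mm) begins 51 mm behind the grasp point.
Start: joints at [-1.524, 0.527, 1.433, -0, 1.181, -0.178], TCP at [0.14, -0.609, 0.223] pointing down, gripper open.
Joint ranges: [-3.08, 3.08], [-0.75, 2.2], [0.22, 2.44], [-1.43, 4.57], [0, 2.65], [-2.85, 2.85]. Speed limits (rad/s): [2.79, 2.79, 3.14, 3.14, 3.14, 3.14].

INTERFACE

Orientations are given as a unit quaternion [w, x, y, z].
In Python, from cell import readout, snapshot, get_calibration, arm gives the robot as it stands.
- The arm moves only by the tool arm_command, never from a script. Its argument "plan" is a list of rows, each an object of numbers: "x", "y", "z": the shift along the tool's x, y, z in m; "wx", "wy", "wz": the turn, a rotation vector about the tool's x, y, z in degrees; "gripper": the closure, from 0 (fully open) to 1 (shut). In form: [{"x": .., "y": .., "z": .., "wx": .., "wy": .., "wz": .., "gripper": ..}, ...]. A call has 1 to 10 rows; each row is the pose to reach, as a shift and turn from the pose commanded when the call began, along the tool's axes at that moment; what a row does not reach only later rows make up. A row lasts 1/8 s, in which the tool goes at most 62.5 mm and 10.7 degrees, less where a joint would pass 70% of its speed; a pose out of reach is approached as far as the arm can. A call with a gripper value outside its range is refused whole. The fingers move at their own pace and stop on an object; "force" is the grip in N (left out, the last holds). Time passes only in rows, so rows that repeat a pose let the fingers close. It gives the time, the measured TCP pose, the force, the opening and the grip force at its end, in the units of the state.
- readout.state(): the state, without advancing time (a new reading comes with each control period).
- snapshot(name): name is "side" or "top"; returns (picture, depth): 384x512x3 uint8, red, green, blue; 384x512 float32, m along the optical axis (not along the pixel's ray), 0 where there is no reading.
- get_calibration(name): a dict with "mtx" (3x3 intrinsics, pixels), "position" and "rotation" of the camera in the world. Camera axes: x right, y up, looking along -z (the intrinsics and any distortion apply to the point x, -y, -z); pixel columns grow to the right and rows downward; lengths in m; the calibration is good to about 2 mm. A picture is of the moment at which its call begins. get_calibration takes no time and is no camera call.
- arm.finish_job(): hands the job in; it is judged then, once.
The state is a dict: "time": time; "joint_pos": joint angles; "dq": joint speeds; "joint_torque": joint torques, N m; "tool_pos": TCP position; "tool_rot": TCP orientation; "contact_force": force on the tool from outside, world axes, zero at the start; "moment": the same for the moment, N m; "gripper_width": finger opening in m; "gripper_force": force on a finger pad.
Only numpy, scipy, OpenCV 4.12 (cv2) and the standard library are available. Lean on these libraries where they do the work, as an engineer would, in place of code of your own. Each camera call takes 0.05 s, during which the arm holds its last target. There are 200 camera calls.

## Working session

There is one attempt and no reset: what is moved stays moved. The work goes in short steps, Python scripts to look and compute and a tool call to move; the robot and the scene stay as the last step left them, time stands still between calls to the robot, and variables do not carry over. Pictures are saved under pics/ and viewed, at most 10 in all, crops included, and the job is handed in when it is done.

Besides the shell and the picture viewer there is one more tool, called as name(argument=value, ...), one argument or row to a line, values as JSON. arm_command: Moves the arm, as the interface text tells. Its arguments: {"type":"object","properties":{"plan":{"type":"array","items":{"type":"object","properties":{"x":{"type":"number"},"y":{"type":"number"},"z":{"type":"number"},"wx":{"type":"number"},"wy":{"type":"number"},"wz":{"type":"number"},"gripper":{"type":"number"}}}},"force":{"type":"number"}},"required":["plan"]}

```bash
ls; mkdir -p pics
cat > h.py <<'E'
import numpy as np, cv2
from cell import readout, snapshot, get_calibration, arm
def ray(cal,u,v):
    K=np.array(cal["mtx"]);R=np.array(cal["rotation"])
    if R.shape!=(3,3):
        from scipy.spatial.transform import Rotation as Ro
        R=Ro.from_quat(np.r_[R[1:],R[0]]).as_matrix()
    d=np.array([(u-K[0,2])/K[0,0],-(v-K[1,2])/K[1,1],-1.])
    return np.array(cal["position"]),R@d
def onz(cal,u,v,z):
    p,d=ray(cal,u,v); return p+d*(z-p[2])/d[2]
def proj(cal,P):
    K=np.array(cal["mtx"]);R=np.array(cal["rotation"])
    if R.shape!=(3,3):
        from scipy.spatial.transform import Rotation as Ro
        R=Ro.from_quat(np.r_[R[1:],R[0]]).as_matrix()
    c=R.T@(np.array(P)-np.array(cal["position"])); return K[0,2]+K[0,0]*c[0]/-c[2], K[1,2]-K[1,1]*c[1]/-c[2]
def shot(n,f):
    im,d=snapshot(n); cv2.imwrite("pics/%s.png"%f,im[:,:,::-1]); np.save("pics/%s.npy"%f,d); return im,d
E
python3 - <<'E'
from h import *
for n in("top","side"):
    shot(n,n+"0"); print(get_calibration(n))
print(readout.state())
E
```

```text
pics
{'mtx': array([[497.51786087,   0.        , 252.78704004],
       [  0.        , 497.51786087, 195.41057967],
       [  0.        ,   0.        ,   1.        ]]), 'position': array([0.19132035, 0.08675324, 1.72746682]), 'rotation': array([ 0.72030709,  0.07710791, -0.07423159, -0.68534789])}
{'mtx': array([[360.44306364,   0.        , 251.59244591],
       [  0.        , 360.44306364, 193.77796972],
       [  0.        ,   0.        ,   1.        ]]), 'position': array([ 0.43063804, -0.81686011,  0.7206008 ]), 'rotation': array([ 0.87889566,  0.47191281, -0.02326697, -0.0655695 ])}
{'time': 0.1, 'joint_pos': array([-1.52350708e+00,  5.28382522e-01,  1.43374555e+00,  1.82419375e-06,
        1.18139959e+00, -1.78555868e-01]), 'dq': array([-0.00155776, -0.00231592, -0.00309748, -0.00018897, -0.00059374,
       -0.00088911]), 'joint_torque': array([-2.49628711e-04, -4.40984774e+01, -1.77150679e+01,  6.34505949e-02,
        5.33890666e-02, -4.53953658e-05]), 'tool_pos': array([ 0.13992057, -0.60847574,  0.22167286]), 'tool_rot': array([-9.65366588e-04,  9.93630594e-01,  1.12682326e-01,  6.42966404e-05]), 'contact_force': array([ 0.1598148 , -0.00427272,  0.76164036]), 'moment': array([-0.00204136, -0.04680479, -0.07106973]), 'gripper_force': 0.0, 'gripper_width': 0.08665857258826261}
```

View pics/top0.png

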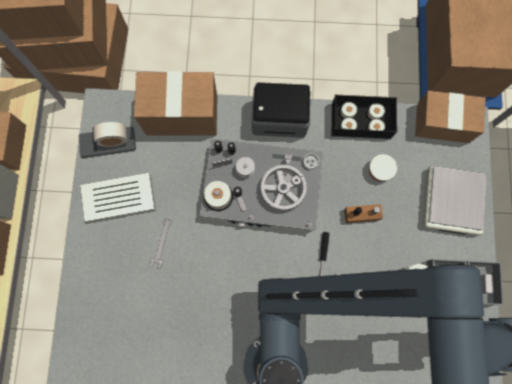

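View pics/side0.png

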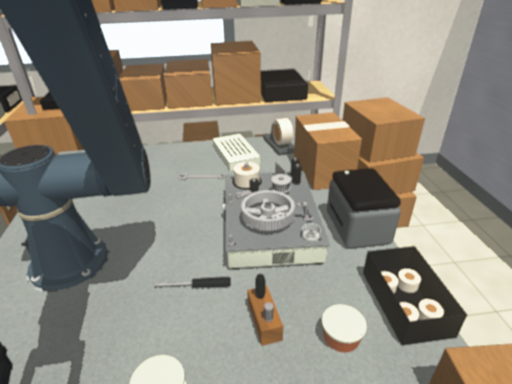

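The top view shows the pulley at about (283,187), the bolt cup at (311,161), and the tool block at (364,213) with the dark driver at its left end and the steel pin at its right. The side view shows the same layout. I'll zoom in on the pulley and block.

Run:
```python
import cv2, numpy as np
a=cv2.imread("pics/top0.png");b=cv2.imread("pics/side0.png")
A=cv2.resize(a[145:235,240:330],(600,600),interpolation=cv2.INTER_CUBIC)
cv2.imwrite("pics/c1.png",A)
B=cv2.resize(b[175:250,230:330],(800,600),interpolation=cv2.INTER_CUBIC)
cv2.imwrite("pics/c2.png",B)
```

```text
(no output)
```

View pics/c1.png

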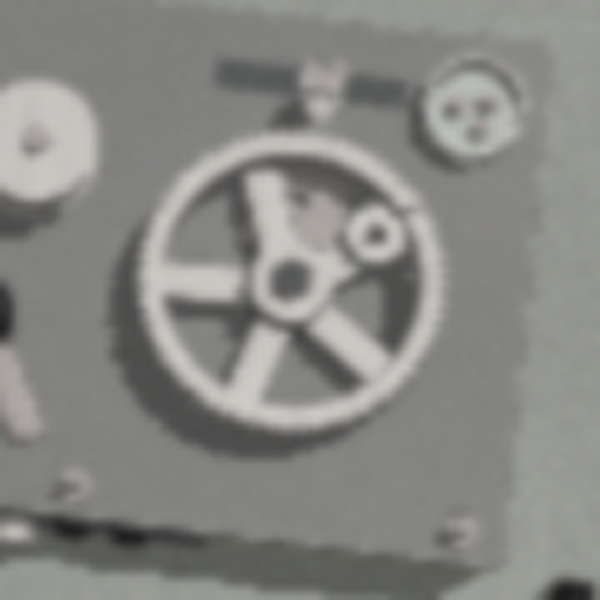

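View pics/c2.png

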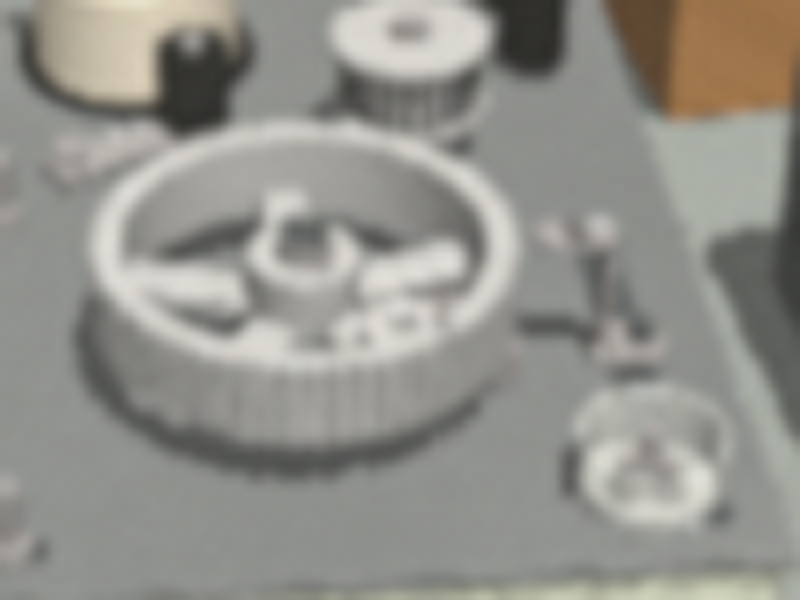

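The enlarged top view shows the engraved line at crop (410,208), the pin hole at (376,235), the pointer tip at (320,122) and the shaft at about (292,282). The line has to turn roughly 48° anticlockwise. The crop of the side view agrees. Next I'll measure these points.

```bash
cat >> h.py <<'E'
def circ(p):
    A=np.c_[2*p,np.ones(len(p))]; s=np.linalg.lstsq(A,(p**2).sum(1),rcond=None)[0]
    return s[:2],np.sqrt(s[2]+s[0]**2+s[1]**2)
def ringfit(cal,g,c0,z=.132,r0=.0757,inner=False):
    # cast rays along radii on plane z, find steepest brightness edge near r0, fit circle
    c=np.array(c0,float)
    for it in range(4):
        P=[]
        for a in np.arange(0,2*np.pi,.05):
            rs=np.linspace(r0-.007,r0+.007,57)
            uv=np.array([proj(cal,[c[0]+r*np.cos(a),c[1]+r*np.sin(a),z]) for r in rs],np.float32)
            v=cv2.remap(g,uv[:,0].copy(),uv[:,1].copy(),cv2.INTER_LINEAR).ravel()
            d=cv2.GaussianBlur(np.gradient(v).reshape(1,-1),(0,0),4).ravel()*(1 if inner else -1)
            i=d.argmax()
            if 2<i<54 and d[i]>.8: P.append([c[0]+rs[i]*np.cos(a),c[1]+rs[i]*np.sin(a)])
        P=np.array(P)
        for k in range(4):
            q,r=circ(P); e=abs(np.hypot(*(P-q).T)-r); P=P[e<max(2*np.median(e),.0005)]
        c=q
    return q,r,len(P),np.median(e)
E
python3 - <<'E'
from h import *
ct,cs=get_calibration("top"),get_calibration("side")
f=lambda x,y:(240+(x+.5)/6.6667-.5,145+(y+.5)/6.6667-.5)
s=lambda x,y:(230+(x+.5)/8-.5,175+(y+.5)/8-.5)
for n,p,q,z in(("ax",(292,282),(303,245),.132),("mark",(410,208),(440,315),.132),("hole",(376,235),(404,320),.123),("ptr",(320,122),(545,232),.132)):
    print(n,onz(ct,*f(*p),z),onz(cs,*s(*q),z))
for n in("top","side"):
    cal=get_calibration(n);g=cv2.cvtColor(cv2.imread("pics/%s0.png"%n),cv2.COLOR_BGR2GRAY).astype(np.float32)
    for inner,r0 in((False,.0757),(True,.065)):
        print(n,inner,ringfit(cal,g,onz(ct,*f(292,282),.132)[:2],r0=r0,inner=inner))
# pin/driver
a=cv2.imread("pics/top0.png");b=cv2.imread("pics/side0.png")
A=cv2.resize(a[195:235,335:395],(750,500),interpolation=cv2.INTER_CUBIC)[:, :]
B=cv2.resize(b[265:350,235:295],(424,600),interpolation=cv2.INTER_CUBIC)
o=np.zeros((600,800,3),np.uint8);o[:500,:375]=cv2.resize(a[195:235,345:375+10],(375,500))if 0 else cv2.resize(a[195:235,345:385],(375,500))
o[:,376:]=B;cv2.imwrite("pics/c3.png",o)
E
```

```text
ax [0.57229002 0.00277125 0.132     ] [ 0.5759316  -0.00290234  0.132     ]
mark [ 0.61294492 -0.05438533  0.132     ] [ 0.61460223 -0.05091182  0.132     ]
hole [ 0.60058449 -0.0386523   0.123     ] [ 0.60463957 -0.03996427  0.123     ]
ptr [ 0.65503512 -0.0082005   0.132     ] [ 0.6613789 -0.0093085  0.132    ]
top False (array([0.5739895 , 0.00329915]), np.float64(0.07505725438350579), 101, np.float64(0.0003565634502340348))
top True (array([0.57414306, 0.00299822]), np.float64(0.06423767418905454), 63, np.float64(0.00023762810230836678))
side False (array([0.57700234, 0.0013836 ]), np.float64(0.07520293581491837), 60, np.float64(0.00019963574371193588))
side True (array([5.76536584e-01, 1.09655453e-04]), np.float64(0.06439601664222055), 60, np.float64(0.00015055710396327804))
```

View pics/c3.png

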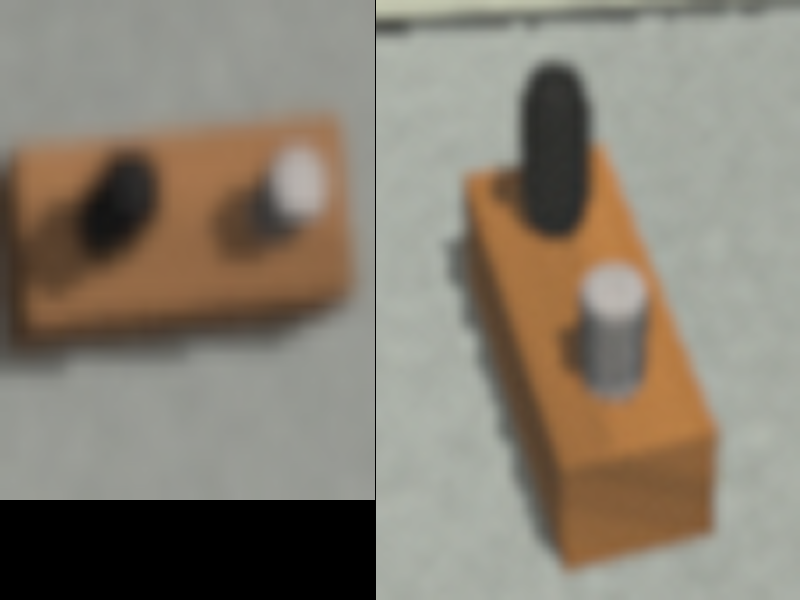

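The side crop shows the pin head's top at about (612,287) in the picture, with the black driver behind it. In the top crop the head's top is at about (299,178). I'll work out the pin and block positions and make a planning helper.

```bash
cat >> h.py <<'E'
import sys
def rel(*targets):
    """targets (x,y,z,heading of tool y deg) -> rows relative to present measured pose"""
    s=readout.state();p=s["tool_pos"]
    from scipy.spatial.transform import Rotation as Ro
    q=s["tool_rot"];R=Ro.from_quat(np.r_[q[1:],q[0]]).as_matrix()
    h0=np.degrees(np.arctan2(R[1,1],R[0,1]))
    print("now",p.round(4),"h",h0.round(2),"tilt",R[:,2].round(4),"F",s["contact_force"].round(1),"M",s["moment"].round(2),"w",round(s["gripper_width"],4),"t",s["time"])
    for t in targets:
        d=R.T@(np.array(t[:3])-p); print(dict(x=round(d[0],4),y=round(d[1],4),z=round(d[2],4),wz=round((-(t[3]-h0)+180)%360-180,1)))
E
python3 - <<'E'
from h import *
ct,cs=get_calibration("top"),get_calibration("side")
print("pin",onz(ct,376.4,208.8,.094),onz(cs,268,305.2,.094))
s=lambda x,y:(235+(x-376+.5)/7.067-.5,265+(y+.5)/7.06-.5)
c=np.array([onz(cs,*s(*p),.052)[:2] for p in((462,178),(600,148),(565,470),(715,433))]);print(c)
for e in(c[2]-c[0],c[3]-c[1],c[1]-c[0],c[3]-c[2]):print(np.hypot(*e),np.degrees(np.arctan2(e[1],e[0])))
rel((.551,-.064,.22,-110),(.551,-.064,.115,-110))
E
```

```text
pin [ 0.52164444 -0.31247626  0.094     ] [ 0.52250406 -0.31405613  0.094     ]
[[ 0.48637187 -0.22771507]
 [ 0.53477317 -0.22191312]
 [ 0.50271843 -0.34521091]
 [ 0.54999436 -0.3393632 ]]
0.11862749638301677 -82.07958738162864
0.11843228279366866 -82.61579214427594
0.04874780979525277 6.835526908646669
0.04763621499235362 7.051280484265822
now [ 0.1399 -0.6085  0.2217] h -77.06 tilt [-1.0e-04  1.9e-03 -1.0e+00] F [ 0.2 -0.   0.8] M [-0.   -0.05 -0.07] w 0.0867 t 0.1
{'x': np.float64(0.5226), 'y': np.float64(-0.4386), 'z': np.float64(0.0027), 'wz': np.float64(32.9)}
{'x': np.float64(0.5225), 'y': np.float64(-0.4384), 'z': np.float64(0.1077), 'wz': np.float64(32.9)}
```

arm_command(
  plan=[
    {"x": 0.05, "y": -0.042, "z": 0, "wz": 4, "gripper": 0.55},
    {"x": 0.1, "y": -0.084, "z": 0, "wz": 8, "gripper": 0.55},
    {"x": 0.15, "y": -0.126, "z": 0, "wz": 12, "gripper": 0.55},
    {"x": 0.2, "y": -0.168, "z": 0, "wz": 16, "gripper": 0.55},
    {"x": 0.25, "y": -0.21, "z": 0, "wz": 20, "gripper": 0.55},
    {"x": 0.3, "y": -0.252, "z": 0, "wz": 24, "gripper": 0.55},
    {"x": 0.35, "y": -0.294, "z": 0, "wz": 28, "gripper": 0.55},
    {"x": 0.4, "y": -0.336, "z": 0, "wz": 32.9, "gripper": 0.55},
    {"x": 0.45, "y": -0.378, "z": 0, "wz": 32.9, "gripper": 0.55},
    {"x": 0.49, "y": -0.411, "z": 0, "wz": 32.9, "gripper": 0.55},
  ],
)

```text
invalid input at $.plan[0]: expected keys x, y, z, wx, wy, wz, gripper
```

```bash
python3 -c "
from h import *
rel((.551,-.064,.2,-110),(.551,-.064,.116,-110))"
```

```text
now [ 0.1399 -0.6085  0.2217] h -77.06 tilt [-1.0e-04  1.9e-03 -1.0e+00] F [ 0.2 -0.   0.8] M [-0.   -0.05 -0.07] w 0.0867 t 0.1
{'x': np.float64(0.5226), 'y': np.float64(-0.4386), 'z': np.float64(0.0227), 'wz': np.float64(32.9)}
{'x': np.float64(0.5225), 'y': np.float64(-0.4384), 'z': np.float64(0.1067), 'wz': np.float64(32.9)}
```

arm_command(
  plan=[
    {"x": 0.1, "y": -0.084, "z": 0, "wx": 0, "wy": 0, "wz": 8, "gripper": 0.55},
    {"x": 0.2, "y": -0.168, "z": 0, "wx": 0, "wy": 0, "wz": 16, "gripper": 0.55},
    {"x": 0.3, "y": -0.252, "z": 0, "wx": 0, "wy": 0, "wz": 24, "gripper": 0.55},
    {"x": 0.52, "y": -0.436, "z": 0, "wx": 0, "wy": 0, "wz": 32.9, "gripper": 0.55},
    {"x": 0.52, "y": -0.436, "z": 0, "wx": 0, "wy": 0, "wz": 32.9, "gripper": 0.55},
    {"x": 0.52, "y": -0.436, "z": 0, "wx": 0, "wy": 0, "wz": 32.9, "gripper": 0.55},
    {"x": 0.52, "y": -0.436, "z": 0, "wx": 0, "wy": 0, "wz": 32.9, "gripper": 0.55},
    {"x": 0.52, "y": -0.436, "z": 0, "wx": 0, "wy": 0, "wz": 32.9, "gripper": 0.55},
    {"x": 0.52, "y": -0.436, "z": 0, "wx": 0, "wy": 0, "wz": 32.9, "gripper": 0.55},
    {"x": 0.52, "y": -0.436, "z": 0, "wx": 0, "wy": 0, "wz": 32.9, "gripper": 0.55},
  ],
)

```text
time: 1.35
tool_pos: [0.5177, -0.1087, 0.2224]
tool_rot: [0.0, 0.985, -0.173, -0.0]
contact_force: [0.8, -1.6, 0.3]
gripper_width: 0.0392
gripper_force: 0.0
```

```bash
python3 -c "
from h import *
rel((.551,-.064,.2,-110),(.551,-.064,.116,-110))"
```

```text
now [ 0.5177 -0.1087  0.2224] h -109.96 tilt [-3.e-04 -1.e-04 -1.e+00] F [ 0.8 -1.6  0.3] M [0.   0.01 0.02] w 0.0392 t 1.35
{'x': np.float64(0.0161), 'y': np.float64(-0.0533), 'z': np.float64(0.0223), 'wz': np.float64(0.0)}
{'x': np.float64(0.0161), 'y': np.float64(-0.0534), 'z': np.float64(0.1063), 'wz': np.float64(0.0)}
```

arm_command(
  plan=[
    {"x": 0.016, "y": -0.053, "z": 0.02, "wx": 0, "wy": 0, "wz": 0, "gripper": 0.55},
    {"x": 0.016, "y": -0.053, "z": 0.02, "wx": 0, "wy": 0, "wz": 0, "gripper": 0.55},
    {"x": 0.016, "y": -0.053, "z": 0.05, "wx": 0, "wy": 0, "wz": 0, "gripper": 0.55},
    {"x": 0.016, "y": -0.053, "z": 0.07, "wx": 0, "wy": 0, "wz": 0, "gripper": 0.55},
    {"x": 0.016, "y": -0.053, "z": 0.07, "wx": 0, "wy": 0, "wz": 0, "gripper": 0.55},
  ],
)

```text
time: 1.98
tool_pos: [0.548, -0.0667, 0.1512]
tool_rot: [-0.0, 0.985, -0.174, -0.002]
contact_force: [0.6, -0.5, 0.8]
gripper_width: 0.0389
gripper_force: 0.0
```

Run:
```python
from h import *
rel((.551,-.064,.116,-110))
im,d=shot("side","side1")
cv2.imwrite("pics/s1.png",cv2.resize(im[120:255,170:350,::-1],(800,600),interpolation=cv2.INTER_CUBIC))
```

```text
now [ 0.548  -0.0667  0.1512] h -110.03 tilt [-0.0045  0.0011 -1.    ] F [ 0.6 -0.5  0.8] M [0.04 0.01 0.02] w 0.0389 t 1.975
{'x': np.float64(0.0021), 'y': np.float64(-0.0036), 'z': np.float64(0.0352), 'wz': np.float64(-0.0)}
```

View pics/s1.png

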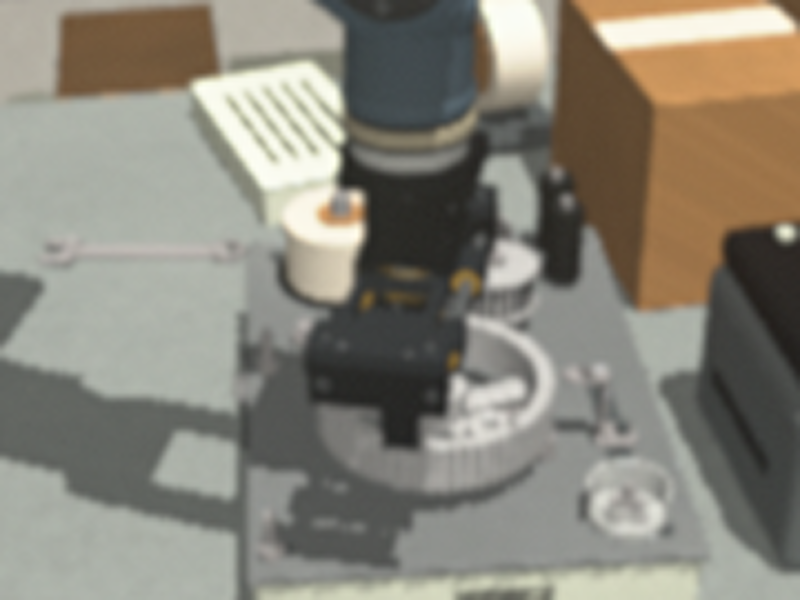

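The picture shows the gripper over the rim on the near side, its outer finger at (405,430) just outside the rim. I'll go down and pinch.

arm_command(
  plan=[
    {"x": 0.002, "y": -0.003, "z": 0.015, "wx": 0, "wy": 0, "wz": 0, "gripper": 0.55},
    {"x": 0.002, "y": -0.003, "z": 0.03, "wx": 0, "wy": 0, "wz": 0, "gripper": 0.55},
    {"x": 0.002, "y": -0.003, "z": 0.034, "wx": 0, "wy": 0, "wz": 0, "gripper": 0.55},
    {"x": 0.002, "y": -0.003, "z": 0.034, "wx": 0, "wy": 0, "wz": 0, "gripper": 0.8},
    {"x": 0.002, "y": -0.003, "z": 0.034, "wx": 0, "wy": 0, "wz": 0, "gripper": 0.8},
  ],
  force=10,
)

```text
time: 2.65
tool_pos: [0.5531, -0.0641, 0.1188]
tool_rot: [0.0, 0.985, -0.173, 0.0]
contact_force: [0.2, 0.3, -0.1]
gripper_width: 0.0266
gripper_force: 0.0
```

arm_command(
  plan=[
    {"x": 0, "y": 0, "z": 0, "wx": 0, "wy": 0, "wz": 0, "gripper": 0.95},
    {"x": 0, "y": 0, "z": 0, "wx": 0, "wy": 0, "wz": 0, "gripper": 0.95},
    {"x": 0, "y": 0, "z": 0, "wx": 0, "wy": 0, "wz": 0, "gripper": 0.95},
  ],
  force=10,
)

```text
time: 3.02
tool_pos: [0.553, -0.0643, 0.1189]
tool_rot: [0.0, 0.985, -0.173, 0.0]
contact_force: [-0.4, -1.0, 0.9]
gripper_width: 0.0114
gripper_force: 9.9
```

```bash
python3 -c "
from h import *
rel()"
```

```text
now [ 0.553  -0.0643  0.1189] h -109.94 tilt [ 5.e-04 -6.e-04 -1.e+00] F [-0.4 -1.   0.9] M [-0.13  0.14  0.06] w 0.0114 t 3.025
```

```bash
cat >> h.py <<'E'
def arc(A,angs):
    s=readout.state();p=s["tool_pos"];h=None
    ts=[];from_=np.array(p[:2])-A
    from scipy.spatial.transform import Rotation as Ro
    q=s["tool_rot"];R=Ro.from_quat(np.r_[q[1:],q[0]]).as_matrix();h=np.degrees(np.arctan2(R[1,1],R[0,1]))
    for a in angs:
        c,n=np.cos(np.radians(a)),np.sin(np.radians(a)); v=np.array([[c,-n],[n,c]])@from_
        ts.append((A[0]+v[0],A[1]+v[1],p[2],h+a))
    print("r",np.hypot(*from_),"ang",np.degrees(np.arctan2(from_[1],from_[0]))); rel(*ts)
E
python3 -c "
from h import *
arc(np.array([.5755,.002]),range(3,25,3))"
```

```text
r 0.06998405513707938 ang -108.75976665427342
now [ 0.553  -0.0643  0.1189] h -109.94 tilt [ 5.e-04 -6.e-04 -1.e+00] F [-0.4 -1.   0.9] M [-0.13  0.14  0.06] w 0.0114 t 3.025
{'x': np.float64(0.0037), 'y': np.float64(-0.0002), 'z': np.float64(0.0), 'wz': np.float64(-3.0)}
{'x': np.float64(0.0073), 'y': np.float64(-0.0005), 'z': np.float64(0.0), 'wz': np.float64(-6.0)}
{'x': np.float64(0.0109), 'y': np.float64(-0.0011), 'z': np.float64(0.0), 'wz': np.float64(-9.0)}
{'x': np.float64(0.0145), 'y': np.float64(-0.0018), 'z': np.float64(0.0), 'wz': np.float64(-12.0)}
{'x': np.float64(0.0181), 'y': np.float64(-0.0028), 'z': np.float64(0.0), 'wz': np.float64(-15.0)}
{'x': np.float64(0.0216), 'y': np.float64(-0.0039), 'z': np.float64(0.0), 'wz': np.float64(-18.0)}
{'x': np.float64(0.025), 'y': np.float64(-0.0052), 'z': np.float64(0.0), 'wz': np.float64(-21.0)}
{'x': np.float64(0.0283), 'y': np.float64(-0.0066), 'z': np.float64(0.0), 'wz': np.float64(-24.0)}
```

arm_command(
  plan=[
    {"x": 0, "y": 0, "z": 0, "wx": 0, "wy": 0, "wz": 0, "gripper": 0.95},
    {"x": 0.0037, "y": -0.0001, "z": 0, "wx": 0, "wy": 0, "wz": -3, "gripper": 0.95},
    {"x": 0.0073, "y": -0.0004, "z": 0, "wx": 0, "wy": 0, "wz": -6, "gripper": 0.95},
    {"x": 0.011, "y": -0.0009, "z": 0, "wx": 0, "wy": 0, "wz": -9, "gripper": 0.95},
    {"x": 0.0146, "y": -0.0015, "z": 0, "wx": 0, "wy": 0, "wz": -12, "gripper": 0.95},
    {"x": 0.0181, "y": -0.0024, "z": 0, "wx": 0, "wy": 0, "wz": -15, "gripper": 0.95},
    {"x": 0.0216, "y": -0.0034, "z": 0, "wx": 0, "wy": 0, "wz": -18, "gripper": 0.95},
    {"x": 0.0251, "y": -0.0046, "z": 0, "wx": 0, "wy": 0, "wz": -21, "gripper": 0.95},
    {"x": 0.0285, "y": -0.0061, "z": 0, "wx": 0, "wy": 0, "wz": -24, "gripper": 0.95},
  ],
  force=30,
)

```text
time: 4.15
tool_pos: [0.5804, -0.068, 0.1189]
tool_rot: [-0.0, 0.999, 0.036, -0.001]
contact_force: [-3.2, -1.2, 5.2]
gripper_width: 0.0107
gripper_force: 29.8
```

```bash
python3 -c "
from h import *
rel()
s=readout.state()
"
```

```text
now [ 0.5804 -0.068   0.1189] h -85.9 tilt [-2.9e-03  4.0e-04 -1.0e+00] F [-3.2 -1.2  5.2] M [-0.25  0.59 -0.11] w 0.0107 t 4.15
```

arm_command(
  plan=[
    {"x": 0.0049, "y": -0.0002, "z": 0, "wx": 0, "wy": 0, "wz": -4, "gripper": 0.95},
    {"x": 0.0097, "y": -0.0007, "z": 0, "wx": 0, "wy": 0, "wz": -8, "gripper": 0.95},
    {"x": 0.0146, "y": -0.0015, "z": 0, "wx": 0, "wy": 0, "wz": -12, "gripper": 0.95},
    {"x": 0.0193, "y": -0.0027, "z": 0, "wx": 0, "wy": 0, "wz": -16, "gripper": 0.95},
    {"x": 0.0239, "y": -0.0042, "z": 0, "wx": 0, "wy": 0, "wz": -20, "gripper": 0.95},
    {"x": 0.0239, "y": -0.0042, "z": 0, "wx": 0, "wy": 0, "wz": -20, "gripper": 0.95},
  ],
)

```text
time: 4.9
tool_pos: [0.6048, -0.0619, 0.1189]
tool_rot: [-0.0, 0.978, 0.208, -0.0]
contact_force: [-2.0, 0.4, 5.4]
gripper_width: 0.011
gripper_force: 29.7
```

Run:
```python
from h import *
rel()
a,_=shot("top","top2"); b,_=shot("side","side2")
o=np.zeros((400,800,3),np.uint8)
o[:,:400]=cv2.resize(a[160:210,260:310,::-1],(400,400),interpolation=cv2.INTER_CUBIC)
o[:,400:]=cv2.resize(b[185:235,260:310,::-1],(400,400),interpolation=cv2.INTER_CUBIC)
cv2.imwrite("pics/c4.png",o)
```

```text
now [ 0.6048 -0.0619  0.1189] h -66.0 tilt [-1.e-03  4.e-04 -1.e+00] F [-2.   0.4  5.4] M [-0.01  0.4   0.05] w 0.011 t 4.9
```

View pics/c4.png

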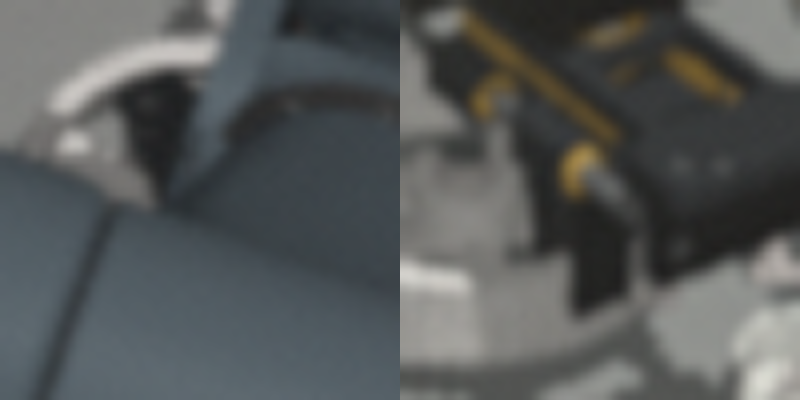

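The arm hides the pulley in both views. I'll turn it 3° more, staying short of the line facing the pointer, then let go and move away so I can look.

arm_command(
  plan=[
    {"x": 0.0018, "y": 0, "z": 0, "wx": 0, "wy": 0, "wz": -1.5, "gripper": 0.95},
    {"x": 0.0037, "y": -0.0001, "z": 0, "wx": 0, "wy": 0, "wz": -3, "gripper": 0.95},
    {"x": 0.0037, "y": -0.0001, "z": 0, "wx": 0, "wy": 0, "wz": -3, "gripper": 0.95},
    {"x": 0.0037, "y": -0.0001, "z": 0, "wx": 0, "wy": 0, "wz": -3, "gripper": 0.7},
    {"x": 0.0037, "y": -0.0001, "z": 0, "wx": 0, "wy": 0, "wz": -3, "gripper": 0.7},
    {"x": 0.0037, "y": -0.0001, "z": -0.03, "wx": 0, "wy": 0, "wz": -3, "gripper": 0.7},
    {"x": 0.0037, "y": -0.0001, "z": -0.08, "wx": 0, "wy": 0, "wz": -3, "gripper": 0.55},
    {"x": 0.0037, "y": -0.0001, "z": -0.09, "wx": 0, "wy": 0, "wz": -3, "gripper": 0.55},
  ],
)

```text
time: 6.0
tool_pos: [0.6111, -0.061, 0.2119]
tool_rot: [0.002, 0.972, 0.234, 0.003]
contact_force: [1.0, -0.2, 0.3]
gripper_width: 0.0366
gripper_force: 0.0
```

Run:
```python
from h import *
rel((.522,-.3133,.2,7),(.522,-.3133,.2,-173),(.522,-.3133,.058,-173))
print(readout.state()["joint_pos"])
```

```text
now [ 0.6111 -0.061   0.2119] h -62.98 tilt [ 0.0074 -0.0017 -1.    ] F [ 1.  -0.2  0.3] M [ 0.02 -0.04 -0.06] w 0.0366 t 6.0
{'x': np.float64(-0.1941), 'y': np.float64(0.1842), 'z': np.float64(0.0117), 'wz': np.float64(-70.0)}
{'x': np.float64(-0.1941), 'y': np.float64(0.1842), 'z': np.float64(0.0117), 'wz': np.float64(110.0)}
{'x': np.float64(-0.1949), 'y': np.float64(0.1835), 'z': np.float64(0.1537), 'wz': np.float64(110.0)}
[-2.81430459e-01  5.21496051e-01  1.47824116e+00  4.30800076e-04
  1.13423905e+00  8.17605023e-01]
```

arm_command(
  plan=[
    {"x": -0.03, "y": 0.03, "z": 0, "wx": 0, "wy": 0, "wz": -10, "gripper": 0.45},
    {"x": -0.06, "y": 0.06, "z": 0, "wx": 0, "wy": 0, "wz": -20, "gripper": 0.45},
    {"x": -0.09, "y": 0.09, "z": 0, "wx": 0, "wy": 0, "wz": -30, "gripper": 0.45},
    {"x": -0.12, "y": 0.12, "z": 0, "wx": 0, "wy": 0, "wz": -40, "gripper": 0.45},
    {"x": -0.15, "y": 0.15, "z": 0, "wx": 0, "wy": 0, "wz": -50, "gripper": 0.45},
    {"x": -0.18, "y": 0.17, "z": 0, "wx": 0, "wy": 0, "wz": -60, "gripper": 0.45},
    {"x": -0.194, "y": 0.184, "z": 0, "wx": 0, "wy": 0, "wz": -70, "gripper": 0.45},
    {"x": -0.194, "y": 0.184, "z": 0.01, "wx": 0, "wy": 0, "wz": -70, "gripper": 0.45},
    {"x": -0.194, "y": 0.184, "z": 0.01, "wx": 0, "wy": 0, "wz": -70, "gripper": 0.45},
  ],
)

```text
time: 7.12
tool_pos: [0.5186, -0.3109, 0.1965]
tool_rot: [-0.002, 0.663, 0.748, 0.0]
contact_force: [0.1, 0.4, -0.2]
gripper_width: 0.0475
gripper_force: 0.0
```

Run:
```python
from h import *
rel((.522,-.3133,.14,7),(.522,-.3133,.058,7))
a,_=shot("top","top3"); b,_=shot("side","side3")
o=np.zeros((400,800,3),np.uint8)
o[:,:400]=cv2.resize(a[155:205,260:310,::-1],(400,400),interpolation=cv2.INTER_CUBIC)
o[:,400:]=cv2.resize(b[185:235,260:310,::-1],(400,400),interpolation=cv2.INTER_CUBIC)
cv2.imwrite("pics/c5.png",o)
for n,im in(("top",a),("side",b)):
    cal=get_calibration(n);g=cv2.cvtColor(im,cv2.COLOR_RGB2GRAY).astype(np.float32)
    for inner,r0 in((False,.0757),(True,.065)): print(n,inner,ringfit(cal,g,(.576,.002),r0=r0,inner=inner))
```

```text
now [ 0.5186 -0.3109  0.1965] h 6.89 tilt [-0.0029  0.0034 -1.    ] F [ 0.1  0.4 -0.2] M [-0.01 -0.1   0.05] w 0.0475 t 7.125
{'x': np.float64(-0.003), 'y': np.float64(0.0032), 'z': np.float64(0.0565), 'wz': np.float64(-0.1)}
{'x': np.float64(-0.0033), 'y': np.float64(0.0034), 'z': np.float64(0.1385), 'wz': np.float64(-0.1)}
top False (array([0.57416587, 0.00334785]), np.float64(0.07507496058830747), 65, np.float64(0.00015713230683275792))
top True (array([0.5740376 , 0.00326914]), np.float64(0.06424781649961249), 66, np.float64(0.00023021525039357282))
side False (array([0.58135475, 0.00071924]), np.float64(0.07139561154736143), 15, np.float64(0.00024238513426703273))
side True (array([ 0.60477854, -0.01807712]), np.float64(0.06002246365341504), 8, np.float64(0.0003880980211490234))
```

View pics/c5.png

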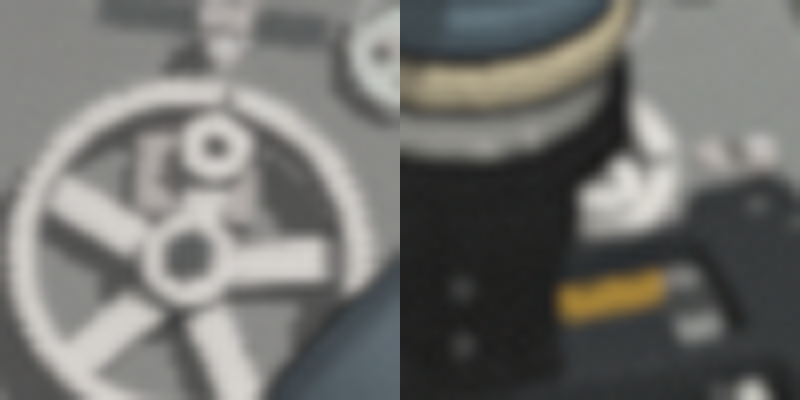

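The top view now shows the engraved line at (230,97), right below the pointer tip at about (227,62), and the pin hole at (216,146). I'll put numbers on the angles.

```bash
cat >> h.py <<'E'
def prof(cal,g,c,r,z,angs):
    uv=np.array([proj(cal,[c[0]+r*np.cos(a),c[1]+r*np.sin(a),z]) for a in np.radians(angs)],np.float32)
    return cv2.remap(g,uv[:,0].copy(),uv[:,1].copy(),cv2.INTER_CUBIC).ravel()
def markang(cal,g,c,lo,hi,z=.132):
    a=np.arange(lo,hi,.1); v=np.mean([prof(cal,g,c,r,z,a) for r in(.067,.069,.071)],0)
    i=v.argmin();m=abs(a-a[i])<3.5; w=np.clip(np.percentile(v[abs(a-a[i])<7],70)-v,0,None)*m
    return (a*w).sum()/w.sum(), v.min(), np.median(v)
E
python3 - <<'E'
from h import *
cal=get_calibration("top");c=np.array([.5741,.0032])
for f,lo,hi in(("top0",-70,-40),("top3",-25,5)):
    g=cv2.cvtColor(cv2.imread("pics/%s.png"%f),cv2.COLOR_BGR2GRAY).astype(np.float32)
    print(f,"mark",markang(cal,g,c,lo,hi))
    # hole: dark centroid near boss, plane z=.123, r .050
    for h in ([-50] if f=="top0" else [-8]):
        X=np.linspace(-.012,.012,49);a0=np.radians(markang(cal,g,c,lo,hi)[0]);q=c+.05*np.array([np.cos(a0),np.sin(a0)])
        P=np.array([[q[0]+x,q[1]+y] for x in X for y in X if np.hypot(x,y)<.0085])
        uv=np.array([proj(cal,[*p,.123]) for p in P],np.float32);v=cv2.remap(g,uv[:,0].copy(),uv[:,1].copy(),cv2.INTER_LINEAR).ravel()
        w=np.clip(np.percentile(v,80)-v,0,None);ctr=(P*w[:,None]).sum(0)/w.sum();d=ctr-c
        print("hole",ctr,np.hypot(*d),np.degrees(np.arctan2(d[1],d[0])))
    # pointer: brightness at several radii beyond the rim
    for r in(.079,.081,.083,.085,.088,.092):
        a=np.arange(-16,4,.25);v=prof(cal,g,c,r,.132,a);w=np.clip(v-np.median(v)-8,0,None)
        print(r,round(v.max()),round((a*w).sum()/max(w.sum(),1e-6),2),round(w.sum()))
E
```

```text
top0 mark (np.float64(-56.55137965511724), np.float32(151.05699), np.float32(184.5238))
hole [ 0.60068227 -0.03852535] 0.04947344520496052 -57.49971113268843
0.079 143 0.0 0
0.081 148 -8.37 90
0.083 154 -8.4 213
0.085 164 -8.05 445
0.088 178 -7.66 805
0.092 176 -7.69 613
top3 mark (np.float64(-11.31749188401522), np.float32(156.77708), np.float32(197.79138))
hole [ 0.62284744 -0.00635501] 0.049675055545786564 -11.08997706032334
0.079 151 -8.13 1
0.081 155 -8.3 92
0.083 162 -8.4 221
0.085 173 -8.07 477
0.088 187 -7.63 844
0.092 184 -7.69 638
```

The line is at about -11.2° and the pointer at -8.0°, so roughly 3.2° remains. I'll go back and finish that turn.

```bash
python3 -c "
from h import *
rel((.6078,-.0604,.19,-63),(.6078,-.0604,.118,-63))"
```

```text
now [ 0.5195 -0.3111  0.1977] h 7.02 tilt [-0.0012  0.0015 -1.    ] F [-0.3 -0.8 -0.7] M [ 0.02 -0.11 -0.06] w 0.048 t 7.225
{'x': np.float64(0.2381), 'y': np.float64(0.1183), 'z': np.float64(0.008), 'wz': np.float64(70.0)}
{'x': np.float64(0.2379), 'y': np.float64(0.1183), 'z': np.float64(0.08), 'wz': np.float64(70.0)}
```

arm_command(
  plan=[
    {"x": 0.04, "y": 0.02, "z": 0, "wx": 0, "wy": 0, "wz": 10, "gripper": 0.6},
    {"x": 0.08, "y": 0.04, "z": 0, "wx": 0, "wy": 0, "wz": 20, "gripper": 0.6},
    {"x": 0.12, "y": 0.06, "z": 0, "wx": 0, "wy": 0, "wz": 30, "gripper": 0.6},
    {"x": 0.16, "y": 0.08, "z": 0, "wx": 0, "wy": 0, "wz": 40, "gripper": 0.6},
    {"x": 0.2, "y": 0.1, "z": 0, "wx": 0, "wy": 0, "wz": 50, "gripper": 0.6},
    {"x": 0.238, "y": 0.118, "z": 0, "wx": 0, "wy": 0, "wz": 60, "gripper": 0.6},
    {"x": 0.238, "y": 0.118, "z": 0, "wx": 0, "wy": 0, "wz": 70, "gripper": 0.6},
    {"x": 0.238, "y": 0.118, "z": 0.02, "wx": 0, "wy": 0, "wz": 70, "gripper": 0.6},
    {"x": 0.238, "y": 0.118, "z": 0.04, "wx": 0, "wy": 0, "wz": 70, "gripper": 0.6},
    {"x": 0.238, "y": 0.118, "z": 0.04, "wx": 0, "wy": 0, "wz": 70, "gripper": 0.6},
  ],
)

```text
time: 8.48
tool_pos: [0.6061, -0.0604, 0.1572]
tool_rot: [-0.001, 0.972, 0.234, -0.002]
contact_force: [-0.4, -0.3, -0.3]
gripper_width: 0.035
gripper_force: 0.0
```

```bash
python3 -c "
from h import *
rel((.6078,-.0604,.118,-63))"
```

```text
now [ 0.6061 -0.0604  0.1572] h -62.93 tilt [-0.0037  0.0012 -1.    ] F [-0.4 -0.3 -0.3] M [ 0.   -0.04  0.01] w 0.035 t 8.475
{'x': np.float64(0.0016), 'y': np.float64(0.0008), 'z': np.float64(0.0392), 'wz': np.float64(0.1)}
```

arm_command(
  plan=[
    {"x": 0.001, "y": 0.0005, "z": 0.02, "wx": 0, "wy": 0, "wz": 0, "gripper": 0.6},
    {"x": 0.001, "y": 0.0005, "z": 0.038, "wx": 0, "wy": 0, "wz": 0, "gripper": 0.6},
    {"x": 0.001, "y": 0.0005, "z": 0.038, "wx": 0, "wy": 0, "wz": 0, "gripper": 0.6},
    {"x": 0.001, "y": 0.0005, "z": 0.038, "wx": 0, "wy": 0, "wz": 0, "gripper": 0.95},
    {"x": 0.001, "y": 0.0005, "z": 0.038, "wx": 0, "wy": 0, "wz": 0, "gripper": 0.95},
    {"x": 0.001, "y": 0.0005, "z": 0.038, "wx": 0, "wy": 0, "wz": 0, "gripper": 0.95},
    {"x": 0.001, "y": 0.0005, "z": 0.038, "wx": 0, "wy": 0, "wz": 0, "gripper": 0.95},
    {"x": 0.001, "y": 0.0005, "z": 0.038, "wx": 0, "wy": 0, "wz": 0, "gripper": 0.95},
  ],
)

```text
time: 9.48
tool_pos: [0.608, -0.0604, 0.1211]
tool_rot: [-0.001, 0.972, 0.234, -0.0]
contact_force: [-1.7, 5.0, 4.2]
gripper_width: 0.0109
gripper_force: 29.7
```

arm_command(
  plan=[
    {"x": 0.002, "y": 0, "z": 0, "wx": 0, "wy": 0, "wz": -1.6, "gripper": 0.95},
    {"x": 0.004, "y": -0.0001, "z": 0, "wx": 0, "wy": 0, "wz": -3.3, "gripper": 0.95},
    {"x": 0.004, "y": -0.0001, "z": 0, "wx": 0, "wy": 0, "wz": -3.3, "gripper": 0.95},
    {"x": 0.004, "y": -0.0001, "z": 0, "wx": 0, "wy": 0, "wz": -3.3, "gripper": 0.95},
  ],
)

```text
time: 9.98
tool_pos: [0.6105, -0.0591, 0.1211]
tool_rot: [-0.001, 0.965, 0.262, -0.001]
contact_force: [-3.7, 3.4, 5.7]
gripper_width: 0.0106
gripper_force: 29.9
```

arm_command(
  plan=[
    {"x": 0, "y": 0, "z": 0, "wx": 0, "wy": 0, "wz": 0, "gripper": 0.75},
    {"x": 0, "y": 0, "z": 0, "wx": 0, "wy": 0, "wz": 0, "gripper": 0.75},
    {"x": 0, "y": 0, "z": -0.03, "wx": 0, "wy": 0, "wz": 0, "gripper": 0.7},
    {"x": 0, "y": 0, "z": -0.085, "wx": 0, "wy": 0, "wz": 0, "gripper": 0.55},
  ],
)

```text
time: 10.48
tool_pos: [0.6108, -0.0604, 0.2039]
tool_rot: [-0.001, 0.965, 0.262, -0.002]
contact_force: [0.2, -1.4, 0.8]
gripper_width: 0.0297
gripper_force: 0.0
```

```bash
python3 -c "
from h import *
rel((.522,-.3133,.2,7),(.522,-.3133,.058,7))"
```

```text
now [ 0.6108 -0.0604  0.2039] h -59.67 tilt [-5.1e-03  7.0e-04 -1.0e+00] F [ 0.2 -1.4  0.8] M [-0.02 -0.05 -0.02] w 0.0297 t 10.475
{'x': np.float64(-0.2044), 'y': np.float64(0.1735), 'z': np.float64(0.0042), 'wz': np.float64(-66.7)}
{'x': np.float64(-0.2038), 'y': np.float64(0.1739), 'z': np.float64(0.1462), 'wz': np.float64(-66.7)}
```

arm_command(
  plan=[
    {"x": -0.03, "y": 0.03, "z": 0, "wx": 0, "wy": 0, "wz": -10, "gripper": 0.45},
    {"x": -0.06, "y": 0.06, "z": 0, "wx": 0, "wy": 0, "wz": -20, "gripper": 0.45},
    {"x": -0.1, "y": 0.09, "z": 0, "wx": 0, "wy": 0, "wz": -30, "gripper": 0.45},
    {"x": -0.13, "y": 0.12, "z": 0, "wx": 0, "wy": 0, "wz": -40, "gripper": 0.45},
    {"x": -0.17, "y": 0.15, "z": 0, "wx": 0, "wy": 0, "wz": -50, "gripper": 0.45},
    {"x": -0.204, "y": 0.174, "z": 0, "wx": 0, "wy": 0, "wz": -60, "gripper": 0.45},
    {"x": -0.204, "y": 0.174, "z": 0.02, "wx": 0, "wy": 0, "wz": -66.7, "gripper": 0.45},
    {"x": -0.204, "y": 0.174, "z": 0.04, "wx": 0, "wy": 0, "wz": -66.7, "gripper": 0.45},
    {"x": -0.204, "y": 0.174, "z": 0.04, "wx": 0, "wy": 0, "wz": -66.7, "gripper": 0.45},
  ],
)

```text
time: 11.6
tool_pos: [0.5228, -0.3133, 0.1639]
tool_rot: [-0.002, 0.663, 0.749, -0.0]
contact_force: [0.3, -0.0, 0.6]
gripper_width: 0.0478
gripper_force: 0.0
```

```bash
cat >> h.py <<'E'
def meas(f,lo=-25,hi=5,c=np.array([.5741,.0032])):
    cal=get_calibration("top")
    g=cv2.cvtColor(cv2.imread("pics/%s.png"%f),cv2.COLOR_BGR2GRAY).astype(np.float32)
    a=markang(cal,g,c,lo,hi); print(f,"mark",a)
    X=np.linspace(-.012,.012,49);a0=np.radians(a[0]);q=c+.05*np.array([np.cos(a0),np.sin(a0)])
    P=np.array([[q[0]+x,q[1]+y] for x in X for y in X if np.hypot(x,y)<.0085])
    uv=np.array([proj(cal,[*p,.123]) for p in P],np.float32);v=cv2.remap(g,uv[:,0].copy(),uv[:,1].copy(),cv2.INTER_LINEAR).ravel()
    w=np.clip(np.percentile(v,80)-v,0,None);ctr=(P*w[:,None]).sum(0)/w.sum();d=ctr-c
    print("hole",ctr,np.hypot(*d),np.degrees(np.arctan2(d[1],d[0])))
E
python3 - <<'E'
from h import *
rel((.522,-.3133,.14,7),(.522,-.3133,.058,7))
shot("top","top4");meas("top4");meas("top3")
E
```

```text
now [ 0.5228 -0.3133  0.1639] h 7.01 tilt [-0.0027  0.0017 -1.    ] F [ 0.3 -0.   0.6] M [ 0.01 -0.08 -0.03] w 0.0478 t 11.6
{'x': np.float64(0.0), 'y': np.float64(-0.0008), 'z': np.float64(0.0239), 'wz': np.float64(0.0)}
{'x': np.float64(-0.0002), 'y': np.float64(-0.0005), 'z': np.float64(0.1059), 'wz': np.float64(0.0)}
top4 mark (np.float64(-8.98482387565501), np.float32(160.87593), np.float32(195.86813))
hole [ 0.62295254 -0.00483283] 0.04950855545474163 -9.337602250841519
top3 mark (np.float64(-11.31749188401522), np.float32(156.77708), np.float32(197.79138))
hole [ 0.62284744 -0.00635501] 0.049675055545786564 -11.08997706032334
```

The line is about 1° short of the pointer, which is close enough to face it. Next I'll grasp the pin.

arm_command(
  plan=[
    {"x": 0, "y": -0.0005, "z": 0.03, "wx": 0, "wy": 0, "wz": 0, "gripper": 0.45},
    {"x": 0, "y": -0.0005, "z": 0.06, "wx": 0, "wy": 0, "wz": 0, "gripper": 0.45},
    {"x": 0, "y": -0.0005, "z": 0.09, "wx": 0, "wy": 0, "wz": 0, "gripper": 0.45},
    {"x": 0, "y": -0.0005, "z": 0.102, "wx": 0, "wy": 0, "wz": 0, "gripper": 0.45},
    {"x": 0, "y": -0.0005, "z": 0.102, "wx": 0, "wy": 0, "wz": 0, "gripper": 0.45},
    {"x": 0, "y": -0.0005, "z": 0.102, "wx": 0, "wy": 0, "wz": 0, "gripper": 0.85},
    {"x": 0, "y": -0.0005, "z": 0.102, "wx": 0, "wy": 0, "wz": 0, "gripper": 0.85},
    {"x": 0, "y": -0.0005, "z": 0.102, "wx": 0, "wy": 0, "wz": 0, "gripper": 0.85},
    {"x": 0, "y": -0.0005, "z": 0.102, "wx": 0, "wy": 0, "wz": 0, "gripper": 0.85},
  ],
  force=15,
)

```text
time: 12.78
tool_pos: [0.5234, -0.3135, 0.0641]
tool_rot: [0.0, 0.662, 0.749, -0.0]
contact_force: [-1.0, 1.2, 2.3]
gripper_width: 0.0194
gripper_force: 15.0
```

```bash
python3 -c "
from h import *
rel()"
```

```text
now [ 0.5234 -0.3135  0.0641] h 7.05 tilt [ 2.e-04 -6.e-04 -1.e+00] F [-1.   1.2  2.3] M [-0.04  0.03 -0.02] w 0.0194 t 12.775
```

arm_command(
  plan=[
    {"x": 0, "y": 0, "z": -0.03, "wx": 0, "wy": 0, "wz": 0, "gripper": 0.85},
    {"x": 0, "y": 0, "z": -0.08, "wx": 0, "wy": 0, "wz": 0, "gripper": 0.85},
    {"x": 0, "y": 0, "z": -0.13, "wx": 0, "wy": 0, "wz": 0, "gripper": 0.85},
    {"x": 0, "y": 0, "z": -0.15, "wx": 0, "wy": 0, "wz": 0, "gripper": 0.85},
    {"x": 0, "y": 0, "z": -0.15, "wx": 0, "wy": 0, "wz": 0, "gripper": 0.85},
  ],
)

```text
time: 13.4
tool_pos: [0.5242, -0.314, 0.2155]
tool_rot: [0.002, 0.662, 0.749, 0.0]
contact_force: [-0.1, 0.6, -0.1]
gripper_width: 0.0196
gripper_force: 15.0
```

```bash
python3 -c "
from h import *
rel((.6254,-.006,.21,-9))
im,_=shot('side','side5');cv2.imwrite('pics/s5.png',cv2.resize(im[190:350,180:340,::-1],(600,600),interpolation=cv2.INTER_CUBIC))"
```

```text
now [ 0.5242 -0.314   0.2155] h 7.04 tilt [ 0.0034 -0.0029 -1.    ] F [-0.1  0.6 -0.1] M [ 0.01 -0.13  0.02] w 0.0196 t 13.4
{'x': np.float64(0.2933), 'y': np.float64(0.1382), 'z': np.float64(0.005), 'wz': np.float64(16.0)}
```

View pics/s5.png

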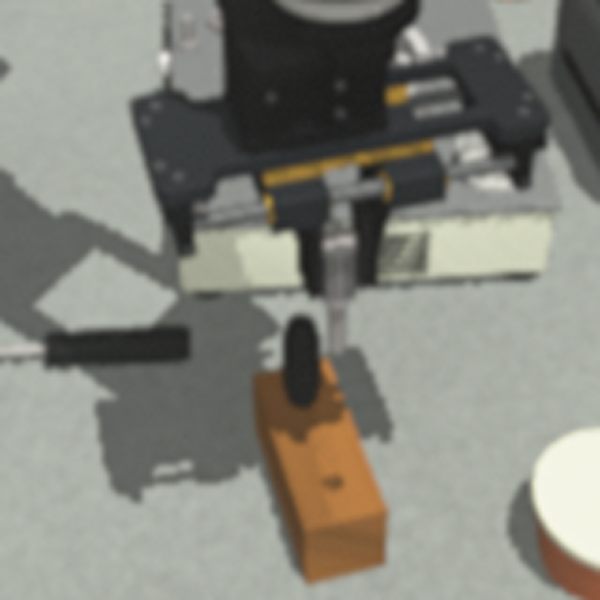

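The pin hangs upright in the fingers, with its head at (338,265) and shank at (338,320). The block's hole is empty and the driver stands undisturbed. Now I'll carry it over the pulley.

arm_command(
  plan=[
    {"x": 0.05, "y": 0.024, "z": -0.005, "wx": 0, "wy": 0, "wz": 4, "gripper": 0.85},
    {"x": 0.1, "y": 0.047, "z": -0.005, "wx": 0, "wy": 0, "wz": 8, "gripper": 0.85},
    {"x": 0.15, "y": 0.07, "z": -0.005, "wx": 0, "wy": 0, "wz": 12, "gripper": 0.85},
    {"x": 0.2, "y": 0.094, "z": -0.005, "wx": 0, "wy": 0, "wz": 16, "gripper": 0.85},
    {"x": 0.25, "y": 0.118, "z": 0, "wx": 0, "wy": 0, "wz": 16, "gripper": 0.85},
    {"x": 0.293, "y": 0.138, "z": 0.005, "wx": 0, "wy": 0, "wz": 16, "gripper": 0.85},
    {"x": 0.293, "y": 0.138, "z": 0.02, "wx": 0, "wy": 0, "wz": 16, "gripper": 0.85},
    {"x": 0.293, "y": 0.138, "z": 0.03, "wx": 0, "wy": 0, "wz": 16, "gripper": 0.85},
    {"x": 0.293, "y": 0.138, "z": 0.03, "wx": 0, "wy": 0, "wz": 16, "gripper": 0.85},
    {"x": 0.293, "y": 0.138, "z": 0.03, "wx": 0, "wy": 0, "wz": 16, "gripper": 0.85},
  ],
)

```text
time: 14.7
tool_pos: [0.6244, -0.007, 0.1835]
tool_rot: [0.0, 0.761, 0.649, -0.0]
contact_force: [-0.5, 0.5, -0.2]
gripper_width: 0.0199
gripper_force: 15.0
```

```bash
python3 -c "
from h import *
rel((.6254,-.006,.18,-9),(.6254,-.006,.172,-9))"
```

```text
now [ 0.6244 -0.007   0.1835] h -9.08 tilt [-1.e-04 -1.e-04 -1.e+00] F [-0.5  0.5 -0.2] M [-0.   -0.15 -0.04] w 0.0199 t 14.7
{'x': np.float64(0.0012), 'y': np.float64(0.0009), 'z': np.float64(0.0035), 'wz': np.float64(-0.1)}
{'x': np.float64(0.0012), 'y': np.float64(0.0009), 'z': np.float64(0.0115), 'wz': np.float64(-0.1)}
```

arm_command(
  plan=[
    {"x": 0.0012, "y": 0.0009, "z": 0, "wx": 0, "wy": 0, "wz": 0, "gripper": 0.85},
    {"x": 0.0012, "y": 0.0009, "z": 0.004, "wx": 0, "wy": 0, "wz": 0, "gripper": 0.85},
    {"x": 0.0012, "y": 0.0009, "z": 0.008, "wx": 0, "wy": 0, "wz": 0, "gripper": 0.85},
    {"x": 0.0012, "y": 0.0009, "z": 0.011, "wx": 0, "wy": 0, "wz": 0, "gripper": 0.85},
    {"x": 0.0012, "y": 0.0009, "z": 0.012, "wx": 0, "wy": 0, "wz": 0, "gripper": 0.85},
    {"x": 0.0012, "y": 0.0009, "z": 0.012, "wx": 0, "wy": 0, "wz": 0, "gripper": 0.85},
  ],
)

```text
time: 15.45
tool_pos: [0.6255, -0.0045, 0.1714]
tool_rot: [-0.0, 0.76, 0.65, -0.0]
contact_force: [1.1, -0.6, -0.4]
gripper_width: 0.0195
gripper_force: 15.0
```

```bash
python3 -c "
from h import *
rel()"
```

```text
now [ 0.6255 -0.0045  0.1714] h -8.96 tilt [-2.e-04  0.e+00 -1.e+00] F [ 1.1 -0.6 -0.4] M [ 0.02 -0.09 -0.01] w 0.0195 t 15.45
```

arm_command(
  plan=[
    {"x": 0, "y": 0, "z": 0.002, "wx": 0, "wy": 0, "wz": 0, "gripper": 0.85},
    {"x": 0, "y": 0, "z": 0.004, "wx": 0, "wy": 0, "wz": 0, "gripper": 0.85},
    {"x": 0, "y": 0, "z": 0.004, "wx": 0, "wy": 0, "wz": 0, "gripper": 0.85},
  ],
)

```text
time: 15.82
tool_pos: [0.6253, -0.0046, 0.1673]
tool_rot: [-0.0, 0.76, 0.65, -0.0]
contact_force: [0.1, 0.3, -0.8]
gripper_width: 0.019
gripper_force: 15.0
```

```bash
python3 -c "
from h import *
rel()"
```

```text
now [ 0.6253 -0.0046  0.1673] h -8.96 tilt [-5.e-04  1.e-04 -1.e+00] F [ 0.1  0.3 -0.8] M [-0.02 -0.08  0.01] w 0.019 t 15.825
```

There's no force 7 mm below the boss top, so the tip is in the hole. I'll keep lowering.

arm_command(
  plan=[
    {"x": 0, "y": 0, "z": 0.004, "wx": 0, "wy": 0, "wz": 0, "gripper": 0.85},
    {"x": 0, "y": 0, "z": 0.008, "wx": 0, "wy": 0, "wz": 0, "gripper": 0.85},
    {"x": 0, "y": 0, "z": 0.012, "wx": 0, "wy": 0, "wz": 0, "gripper": 0.85},
    {"x": 0, "y": 0, "z": 0.014, "wx": 0, "wy": 0, "wz": 0, "gripper": 0.85},
    {"x": 0, "y": 0, "z": 0.016, "wx": 0, "wy": 0, "wz": 0, "gripper": 0.85},
  ],
)

```text
time: 16.45
tool_pos: [0.6255, -0.0046, 0.1514]
tool_rot: [-0.0, 0.76, 0.65, -0.0]
contact_force: [0.1, -0.1, -0.4]
gripper_width: 0.0196
gripper_force: 15.0
```

```bash
python3 -c "
from h import *
rel()"
```

```text
now [ 0.6255 -0.0046  0.1514] h -8.97 tilt [-0.  0. -1.] F [ 0.1 -0.1 -0.4] M [-0.02 -0.09 -0.04] w 0.0196 t 16.45
```

arm_command(
  plan=[
    {"x": 0, "y": 0, "z": 0.002, "wx": 0, "wy": 0, "wz": 0, "gripper": 0.85},
    {"x": 0, "y": 0, "z": 0.0035, "wx": 0, "wy": 0, "wz": 0, "gripper": 0.85},
    {"x": 0, "y": 0, "z": 0.0035, "wx": 0, "wy": 0, "wz": 0, "gripper": 0.85},
  ],
)

```text
time: 16.82
tool_pos: [0.6254, -0.0046, 0.1479]
tool_rot: [-0.0, 0.76, 0.65, -0.0]
contact_force: [-0.2, -0.2, -1.6]
gripper_width: 0.0197
gripper_force: 15.0
```

arm_command(
  plan=[
    {"x": 0, "y": 0, "z": 0, "wx": 0, "wy": 0, "wz": 0, "gripper": 0.7},
    {"x": 0, "y": 0, "z": 0, "wx": 0, "wy": 0, "wz": 0, "gripper": 0.55},
    {"x": 0, "y": 0, "z": 0, "wx": 0, "wy": 0, "wz": 0, "gripper": 0.55},
    {"x": 0, "y": 0, "z": -0.03, "wx": 0, "wy": 0, "wz": 0, "gripper": 0.55},
    {"x": 0, "y": 0, "z": -0.07, "wx": 0, "wy": 0, "wz": 0, "gripper": 0.55},
    {"x": 0, "y": 0, "z": -0.07, "wx": 0, "wy": 0, "wz": 0, "gripper": 0.55},
  ],
)

```text
time: 17.58
tool_pos: [0.6281, -0.005, 0.2219]
tool_rot: [0.003, 0.76, 0.65, 0.003]
contact_force: [1.0, -0.1, -0.1]
gripper_width: 0.0388
gripper_force: 0.0
```

```bash
python3 -c "
from h import *
h=-100
u=np.array([np.cos(np.radians(h)),np.sin(np.radians(h))])
p=np.array([.576,.002])+.07*u
rel((*p,.2,h),(*p,.12,h)); print(p)
im,_=shot('side','side6')
cv2.imwrite('pics/s6.png',cv2.resize(im[170:250,230:330,::-1],(750,600),interpolation=cv2.INTER_CUBIC))"
```

```text
now [ 0.6281 -0.005   0.2219] h -8.96 tilt [ 0.0082 -0.0015 -1.    ] F [ 1.  -0.1 -0.1] M [ 0.01 -0.13 -0.02] w 0.0388 t 17.575
{'x': np.float64(-0.0712), 'y': np.float64(-0.054), 'z': np.float64(0.0214), 'wz': np.float64(91.0)}
{'x': np.float64(-0.0712), 'y': np.float64(-0.0546), 'z': np.float64(0.1014), 'wz': np.float64(91.0)}
[ 0.56384463 -0.06693654]
```

View pics/s6.png

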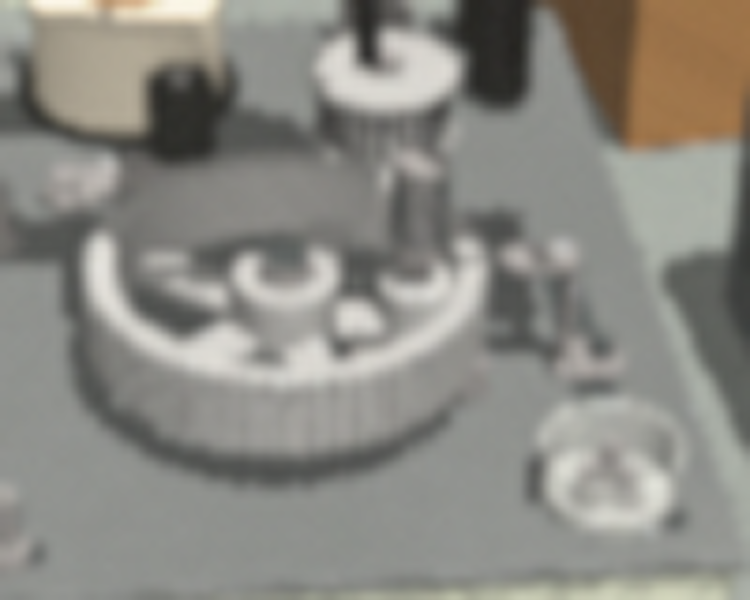

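The pin stands upright in the hole, its head's top at (417,160) and shoulder just above the boss at (415,270); it hasn't dropped home yet. I'll pinch the rim well away from the pin.

arm_command(
  plan=[
    {"x": -0.008, "y": -0.006, "z": 0, "wx": 0, "wy": 0, "wz": 10, "gripper": 0.6},
    {"x": -0.016, "y": -0.012, "z": 0, "wx": 0, "wy": 0, "wz": 20, "gripper": 0.6},
    {"x": -0.024, "y": -0.018, "z": 0, "wx": 0, "wy": 0, "wz": 30, "gripper": 0.6},
    {"x": -0.032, "y": -0.024, "z": 0, "wx": 0, "wy": 0, "wz": 40, "gripper": 0.6},
    {"x": -0.04, "y": -0.03, "z": 0, "wx": 0, "wy": 0, "wz": 50, "gripper": 0.6},
    {"x": -0.048, "y": -0.036, "z": 0, "wx": 0, "wy": 0, "wz": 60, "gripper": 0.6},
    {"x": -0.056, "y": -0.042, "z": 0, "wx": 0, "wy": 0, "wz": 70, "gripper": 0.6},
    {"x": -0.064, "y": -0.048, "z": 0, "wx": 0, "wy": 0, "wz": 80, "gripper": 0.6},
    {"x": -0.071, "y": -0.054, "z": 0.01, "wx": 0, "wy": 0, "wz": 91, "gripper": 0.6},
    {"x": -0.071, "y": -0.054, "z": 0.02, "wx": 0, "wy": 0, "wz": 91, "gripper": 0.6},
  ],
)

```text
time: 18.88
tool_pos: [0.5598, -0.0663, 0.1966]
tool_rot: [-0.0, 0.996, -0.086, -0.001]
contact_force: [-0.9, -0.1, -0.8]
gripper_width: 0.0346
gripper_force: 0.0
```

```bash
python3 -c "
from h import *
h=-100
u=np.array([np.cos(np.radians(h)),np.sin(np.radians(h))])
p=np.array([.576,.002])+.07*u
rel((*p,.2,h),(*p,.12,h))
cs=get_calibration('side')
for z in (.177,.165,.135,.123): print(z,proj(cs,(.6263,-.0055,z)))"
```

```text
now [ 0.5598 -0.0663  0.1966] h -99.9 tilt [-2.6e-03  9.0e-04 -1.0e+00] F [-0.9 -0.1 -0.8] M [ 0.02  0.02 -0.03] w 0.0346 t 18.875
{'x': np.float64(0.0041), 'y': np.float64(-0.0), 'z': np.float64(-0.0035), 'wz': np.float64(0.1)}
{'x': np.float64(0.0043), 'y': np.float64(-0.0), 'z': np.float64(0.0765), 'wz': np.float64(0.1)}
0.177 (np.float64(285.70540980642886), np.float64(190.6274486292955))
0.165 (np.float64(285.56936083335887), np.float64(194.2560187694985))
0.135 (np.float64(285.2370299815235), np.float64(203.11963441044472))
0.123 (np.float64(285.10712307475694), np.float64(206.58438914002892))
```

arm_command(
  plan=[
    {"x": 0.004, "y": 0, "z": 0.02, "wx": 0, "wy": 0, "wz": 0, "gripper": 0.6},
    {"x": 0.004, "y": 0, "z": 0.045, "wx": 0, "wy": 0, "wz": 0, "gripper": 0.6},
    {"x": 0.004, "y": 0, "z": 0.065, "wx": 0, "wy": 0, "wz": 0, "gripper": 0.6},
    {"x": 0.004, "y": 0, "z": 0.077, "wx": 0, "wy": 0, "wz": 0, "gripper": 0.6},
    {"x": 0.004, "y": 0, "z": 0.077, "wx": 0, "wy": 0, "wz": 0, "gripper": 0.6},
    {"x": 0.004, "y": 0, "z": 0.077, "wx": 0, "wy": 0, "wz": 0, "gripper": 0.95},
    {"x": 0.004, "y": 0, "z": 0.077, "wx": 0, "wy": 0, "wz": 0, "gripper": 0.95},
    {"x": 0.004, "y": 0, "z": 0.077, "wx": 0, "wy": 0, "wz": 0, "gripper": 0.95},
    {"x": 0.004, "y": 0, "z": 0.077, "wx": 0, "wy": 0, "wz": 0, "gripper": 0.95},
    {"x": 0.004, "y": 0, "z": 0.077, "wx": 0, "wy": 0, "wz": 0, "gripper": 0.95},
  ],
  force=20,
)

```text
time: 20.12
tool_pos: [0.5654, -0.0673, 0.1217]
tool_rot: [0.0, 0.996, -0.086, 0.0]
contact_force: [0.3, -0.5, 3.9]
gripper_width: 0.0106
gripper_force: 19.7
```

```bash
cat > chk.py <<'E'
from h import *
rel()
_,d6=None,np.load('pics/side6.npy')
for n in("side","top"):
    cal=get_calibration(n);im,d=snapshot(n)
    K=np.array(cal['mtx'])
    # world height of the points seen around the predicted head top
    u0,v0=map(int,np.round(proj(cal,(.6258 if n=='side' else .6245,-.0045,.171))))
    H=[]
    for v in range(v0-7,v0+8):
        for u in range(u0-5,u0+6):
            if d[v,u]>0:
                p,r=ray(cal,u,v); P=p+r*d[v,u]
                if np.hypot(P[0]-.626,P[1]+.0045)<.014: H.append(P[2])
    H=np.sort(H); print(n,len(H),"top heights",H[-25::4].round(4))
    cv2.imwrite("pics/last_%s.png"%n,im[:,:,::-1])
E
python3 chk.py
python3 - <<'E'
from h import *
cal=get_calibration('side');d=np.load('pics/side6.npy')
E
```

```text
now [ 0.5654 -0.0673  0.1217] h -99.91 tilt [ 9.e-04 -9.e-04 -1.e+00] F [ 0.3 -0.5  3.9] M [-0.12  0.13  0.28] w 0.0106 t 20.125
side 69 top heights [0.1744 0.1756 0.176  0.1764 0.1769 0.1776 0.1785]
top 7 top heights [0.1668 0.1741]
```

The side depth puts the pin's head at 0.177 m, so it's not home. I'll ease the pulley round in small steps.

arm_command(
  plan=[
    {"x": 0.0006, "y": 0, "z": 0, "wx": 0, "wy": 0, "wz": -0.5, "gripper": 0.95},
    {"x": 0.0012, "y": 0, "z": 0, "wx": 0, "wy": 0, "wz": -1, "gripper": 0.95},
    {"x": 0.0018, "y": 0, "z": 0, "wx": 0, "wy": 0, "wz": -1.5, "gripper": 0.95},
    {"x": 0.0018, "y": 0, "z": 0, "wx": 0, "wy": 0, "wz": -1.5, "gripper": 0.95},
  ],
)

```text
time: 20.72
tool_pos: [0.5657, -0.0674, 0.1217]
tool_rot: [0.0, 0.997, -0.074, -0.001]
contact_force: [-3.8, -1.4, 7.4]
gripper_width: 0.0107
gripper_force: 19.8
```

```bash
python3 chk.py
```

```text
now [ 0.5657 -0.0674  0.1217] h -98.5 tilt [-2.1e-03  1.0e-04 -1.0e+00] F [-3.8 -1.4  7.4] M [-0.31  0.64 -0.05] w 0.0107 t 20.725
side 67 top heights [0.1727 0.1746 0.1757 0.176  0.1763 0.1773 0.1779]
top 11 top heights [0.128  0.1728 0.1765]
```

arm_command(
  plan=[
    {"x": 0.0004, "y": 0, "z": 0, "wx": 0, "wy": 0, "wz": -0.3, "gripper": 0.95},
    {"x": 0.0008, "y": 0, "z": 0, "wx": 0, "wy": 0, "wz": -0.7, "gripper": 0.95},
    {"x": 0.0012, "y": 0, "z": 0, "wx": 0, "wy": 0, "wz": -1, "gripper": 0.95},
    {"x": 0.0012, "y": 0, "z": 0, "wx": 0, "wy": 0, "wz": -1, "gripper": 0.95},
  ],
)

```text
time: 21.32
tool_pos: [0.5669, -0.0676, 0.1217]
tool_rot: [0.0, 0.998, -0.065, -0.001]
contact_force: [-4.8, -0.5, 8.0]
gripper_width: 0.0106
gripper_force: 19.8
```

```bash
python3 chk.py
```

```text
now [ 0.5669 -0.0676  0.1217] h -97.51 tilt [-2.2e-03  1.0e-04 -1.0e+00] F [-4.8 -0.5  8. ] M [-0.25  0.62 -0.07] w 0.0106 t 21.325
side 58 top heights [0.1719 0.1735 0.1746 0.1757 0.1759 0.1769 0.1781]
top 11 top heights [0.1253 0.1743 0.1776]
```

Now it tracks the command: 1.2 mm of movement per step. I'll continue in 1° steps.

arm_command(
  plan=[
    {"x": 0.0004, "y": 0, "z": 0, "wx": 0, "wy": 0, "wz": -0.3, "gripper": 0.95},
    {"x": 0.0008, "y": 0, "z": 0, "wx": 0, "wy": 0, "wz": -0.7, "gripper": 0.95},
    {"x": 0.0012, "y": 0, "z": 0, "wx": 0, "wy": 0, "wz": -1, "gripper": 0.95},
    {"x": 0.0012, "y": 0, "z": 0, "wx": 0, "wy": 0, "wz": -1, "gripper": 0.95},
  ],
)

```text
time: 21.92
tool_pos: [0.568, -0.0677, 0.1217]
tool_rot: [-0.0, 0.998, -0.057, -0.001]
contact_force: [-3.4, -1.7, 7.8]
gripper_width: 0.0108
gripper_force: 19.8
```

```bash
python3 chk.py
```

```text
now [ 0.568  -0.0677  0.1217] h -96.51 tilt [-2.2e-03  2.0e-04 -1.0e+00] F [-3.4 -1.7  7.8] M [-0.25  0.61 -0.08] w 0.0108 t 21.925
side 53 top heights [0.1696 0.1717 0.1746 0.1759 0.1763 0.1768 0.178 ]
top 10 top heights [0.1213 0.1716 0.1773]
```

arm_command(
  plan=[
    {"x": 0.0004, "y": 0, "z": 0, "wx": 0, "wy": 0, "wz": -0.3, "gripper": 0.95},
    {"x": 0.0008, "y": 0, "z": 0, "wx": 0, "wy": 0, "wz": -0.7, "gripper": 0.95},
    {"x": 0.0012, "y": 0, "z": 0, "wx": 0, "wy": 0, "wz": -1, "gripper": 0.95},
    {"x": 0.0012, "y": 0, "z": 0, "wx": 0, "wy": 0, "wz": -1, "gripper": 0.95},
  ],
)

```text
time: 22.52
tool_pos: [0.5693, -0.0678, 0.1217]
tool_rot: [-0.0, 0.999, -0.048, -0.001]
contact_force: [-2.5, -2.2, 7.9]
gripper_width: 0.0106
gripper_force: 19.8
```

```bash
python3 chk.py
```

```text
now [ 0.5693 -0.0678  0.1217] h -95.51 tilt [-2.1e-03  2.0e-04 -1.0e+00] F [-2.5 -2.2  7.9] M [-0.21  0.61 -0.11] w 0.0106 t 22.525
side 45 top heights [0.168  0.17   0.1729 0.175  0.1763 0.1769 0.1776]
top 9 top heights [0.1095 0.1706 0.1769]
```

arm_command(
  plan=[
    {"x": 0.0004, "y": 0, "z": 0, "wx": 0, "wy": 0, "wz": -0.3, "gripper": 0.95},
    {"x": 0.0008, "y": 0, "z": 0, "wx": 0, "wy": 0, "wz": -0.7, "gripper": 0.95},
    {"x": 0.0012, "y": 0, "z": 0, "wx": 0, "wy": 0, "wz": -1, "gripper": 0.95},
    {"x": 0.0012, "y": 0, "z": 0, "wx": 0, "wy": 0, "wz": -1, "gripper": 0.95},
  ],
)

```text
time: 23.12
tool_pos: [0.5705, -0.0679, 0.1217]
tool_rot: [-0.0, 0.999, -0.039, -0.001]
contact_force: [-4.3, -1.4, 8.5]
gripper_width: 0.0105
gripper_force: 19.8
```

```bash
sed -i 's/-\.0045,/-.001,/; s/P\[1\]+\.0045/P[1]+.001/' chk.py; python3 chk.py
```

```text
now [ 0.5705 -0.0679  0.1217] h -94.51 tilt [-2.e-03  2.e-04 -1.e+00] F [-4.3 -1.4  8.5] M [-0.25  0.61 -0.03] w 0.0105 t 23.125
side 41 top heights [0.1672 0.1705 0.1735 0.1754 0.1759 0.1767 0.1778]
top 7 top heights [0.1686 0.1752]
```

arm_command(
  plan=[
    {"x": 0.0004, "y": 0, "z": 0, "wx": 0, "wy": 0, "wz": -0.3, "gripper": 0.95},
    {"x": 0.0008, "y": 0, "z": 0, "wx": 0, "wy": 0, "wz": -0.7, "gripper": 0.95},
    {"x": 0.0012, "y": 0, "z": 0, "wx": 0, "wy": 0, "wz": -1, "gripper": 0.95},
    {"x": 0.0012, "y": 0, "z": 0, "wx": 0, "wy": 0, "wz": -1, "gripper": 0.95},
  ],
)

```text
time: 23.72
tool_pos: [0.5718, -0.068, 0.1217]
tool_rot: [-0.0, 1.0, -0.031, -0.001]
contact_force: [-4.2, -0.7, 7.9]
gripper_width: 0.0106
gripper_force: 19.8
```

```bash
python3 chk.py
```

```text
now [ 0.5718 -0.068   0.1217] h -93.51 tilt [-1.9e-03  2.0e-04 -1.0e+00] F [-4.2 -0.7  7.9] M [-0.27  0.61 -0.04] w 0.0106 t 23.725
side 20 top heights [0.1496 0.1604 0.1637 0.1647 0.1649]
top 6 top heights [0.1557 0.1648]
```

Both views now put the head's top at 0.165 m: the pin has dropped home. I'll release and back away.

arm_command(
  plan=[
    {"x": 0, "y": 0, "z": 0, "wx": 0, "wy": 0, "wz": 0, "gripper": 0.75},
    {"x": 0, "y": 0, "z": 0, "wx": 0, "wy": 0, "wz": 0, "gripper": 0.65},
    {"x": 0, "y": 0, "z": 0, "wx": 0, "wy": 0, "wz": 0, "gripper": 0.65},
    {"x": 0, "y": 0, "z": -0.03, "wx": 0, "wy": 0, "wz": 0, "gripper": 0.65},
    {"x": 0, "y": 0, "z": -0.08, "wx": 0, "wy": 0, "wz": 0, "gripper": 0.65},
    {"x": 0, "y": 0, "z": -0.13, "wx": 0, "wy": 0, "wz": 0, "gripper": 0.65},
    {"x": -0.02, "y": 0.05, "z": -0.13, "wx": 0, "wy": 0, "wz": 0, "gripper": 0.65},
    {"x": -0.04, "y": 0.1, "z": -0.13, "wx": 0, "wy": 0, "wz": 0, "gripper": 0.65},
    {"x": -0.04, "y": 0.14, "z": -0.13, "wx": 0, "wy": 0, "wz": 0, "gripper": 0.65},
    {"x": -0.04, "y": 0.14, "z": -0.13, "wx": 0, "wy": 0, "wz": 0, "gripper": 0.65},
  ],
)

```text
time: 25.08
tool_pos: [0.5243, -0.2082, 0.251]
tool_rot: [0.0, 0.999, -0.032, 0.0]
contact_force: [0.7, 0.7, -0.2]
gripper_width: 0.0305
gripper_force: 0.0
```

```bash
python3 chk.py; python3 -c "
from h import *
cv2.imwrite('pics/f.png',cv2.resize(cv2.imread('pics/last_top.png')[145:235,240:360],(800,600),interpolation=cv2.INTER_CUBIC));meas('last_top')"
```

```text
now [ 0.5243 -0.2082  0.251 ] h -93.7 tilt [ 8.e-04 -9.e-04 -1.e+00] F [ 0.7  0.7 -0.2] M [ 0.02 -0.03  0.02] w 0.0305 t 25.075
side 25 top heights [0.15   0.1549 0.158  0.1628 0.1636 0.1649 0.1656]
top 62 top heights [0.1607 0.163  0.1642 0.1651 0.1661 0.1672 0.1721]
last_top mark (np.float64(-3.0567216621109106), np.float32(173.35164), np.float32(196.40662))
hole [0.62197661 0.00173146] 0.047899128489267015 -1.756904638779638
```

The pin is home (head's top at 0.165 m), the line is 5° past the pointer, and the gripper is clear of everything. I'll hand the job in.

```bash
python3 -c "
from h import *
print(arm.finish_job())"
```

```text
the job is handed in; nothing more can be done
None
```

The pulley is locked and the job is handed in at about 25 s: the pin was lowered in with the line about 1° short of the pointer, dropped fully home about 5° past it, and the gripper let go clear of everything.

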